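Park a spotlight housing under its keeper

TASK

Roll the round aluminium lamp housing along the bench, without lifting it, until it lies at rest lengthwise over the yellow mark line, its middle about at the cross ticks. Then push the orange keeper fork fully home along its slide, so that its prongs stand either side of the housing and the sprung catch clicks up behind it. Leave the green jar where it stands.

Things in the scene. Friction and masses are not known exactly. Their poses are not given: they have to be found in the camera images.
- housing_center (a point): Closed aluminium lamp housing: cylinder 90 mm in diameter, 120 mm long, black bands near its ends, 0.3 to 0.5 kg, lying on the bench, left or right of the mark line (110 to 150 mm off, within 3 deg of parallel). Rolls freely, slight resistance; a finger pressed on top travels twice as far as it. Point: its centre, 45 mm up. x axis: the cylinder's; the others turn as it rolls.
- mark (a point): Yellow line painted on the bench, 5 mm wide, 175 mm long; the housing's axis belongs above it. The point is where two yellow cross ticks meet it: the housing's middle belongs here, within about 25 mm along the line. x axis along the line, towards the slide (same axes as the dock).
- dock: Fixed dark slide base with two aluminium rails, 84 mm wide (y), 20 mm high, reaching from x = -50 to +84 mm. Origin on the bench, on its centre line. x axis along the slide, away from the prongs; the mark line lies on this axis from x = -52 to -227 mm, its ticks at -136 mm.
- fork_fin (a point): Middle of the top edge of the keeper fork's black upright fin (8 mm thick in x, 36 mm wide, top 58 mm above the bench, lowest 34 mm free; axes as the dock's). Closed fingers behind it (dock +x side) can push it. The fork slides only along dock x, with 1 to 3 N; it starts pulled back 48 to 60 mm. Home, against a fixed stop, the fin's middle is at dock x = 0.
- fork: Orange keeper fork, about 0.35 kg, captive under the rails; origin under the middle of its plate, 14 mm to dock -x of the fin. Two prongs, 104 mm apart inside, 22 to 36 mm above the bench, reach 96 mm from the origin towards dock -x; home, they clear a centred housing by 8 mm either side, while a housing well off the line is struck by them.
- catch (a joint): Orange sprung catch in the slide's floor, a 12 by 34 mm block at dock x = +24 mm. Value: how far it is pressed down (m), about 0.007 while the fork's plate covers it, 0 when it has sprung up behind the fork that is home (its top then 13 mm above the bench).
- jar_center (a point): Green screw-top jar, 64 mm in diameter, 80 mm high, standing on the other side of the mark line from the housing, 110 to 150 mm from the line; the point is its centre, 40 mm above the bench. Not to be moved.
There are look-alikes about, which are no part of the job. What is shaped like the part that bears housing_center but turquoise is not meant.

How it is judged (in metres and radians):
On the way:
1. the housing lies at rest over the mark line, within 8 mm of centred and within 8 degrees of parallel, its middle at the ticks within about 25 mm (y of housing_center in the frame of dock between -0.008 and 0.008 m and x of housing_center in the frame of dock between -0.165 and -0.11 m and angle between the x axis of housing_center and the x axis of dock, either way round below 0.14 rad and height (world z) of housing_center below 0.05 m and linear speed of housing below 0.02 m/s), for 0.3 s.
At the end, for the whole second after the job is handed in: The housing rests on the bench with its axis within 10 mm of the mark line and within 8 degrees of parallel to it, its middle within about 25 mm of the ticks along the line; the fork is home (fin within 4 mm of dock x = 0) and the catch is up behind it (pressed less than 2 mm) (y of housing_center in the frame of dock between -0.01 and 0.01 m and x of housing_center in the frame of dock between -0.165 and -0.11 m and angle between the x axis of housing_center and the x axis of dock, either way round below 0.14 rad and height (world z) of housing_center below 0.05 m and linear speed of housing below 0.02 m/s and x of fork_fin in the frame of dock below 0.004 m and value of joint catch below 0.002 m); the robot touches nothing.
It fails at once if the housing is lifted more than 15 mm off the bench (height (world z) of housing_center above 0.06 m).
It fails at once if the green jar is moved more than 15 mm (distance of jar_center from where it was at the start of the episode above 0.015 m).
It also fails if it takes over 70 s, if anything falls off the work surface, if the arm or the gripper's body presses on something with over 40 N, if the wrist force passes 120 N, or if a joint passes its speed limit or range.

ROBOT

A 7-joint arm with a two-finger parallel gripper is mounted at the origin on the work surface. World frame = base frame: x ahead of the robot, y to its left, z up, the work surface at z = 0. Lengths are in m, angles in degrees, forces in N, time in s.
With the tool pointing down it reaches from about 0.425 to 0.875 m from the base axis. Payload 4.7 kg.
Tool frame: the origin (TCP) lies at the very end of the fingers, on their centre line; the grasp point (between the pads) lies 19 mm behind it; z points along the fingers, x is the direction in which the jaws open and shut, and the axes are right-handed (so a half turn about z gives the same grasp; the last joint's range is limited). The gripper opens to 87 mm and grips with 3 to 60 N. Pads are 19 mm wide; open, the fingers measure 117 mm over their backs; the gripper's body (75 mm by 190 mm) begins 51 mm behind the grasp point.
Start: joints at [72.198, 18.392, -4.016, 83.108, 1.295, 78.541, -3.26], TCP at [0.207, -0.616, 0.223] pointing down, gripper open.
Joint ranges: [-163.93, 163.93], [-17.29, 119.83], [-79.2, 71.16], [3.27, 140.29], [-89.18, 269.18], [5.43, 117.66], [-154.24, 154.24]. Speed limits (degrees/s): [147.25, 147.25, 180, 180, 180, 180, 180].

INTERFACE

Orientations are given as [roll, pitch, yaw] about the fixed x, y, z axes, in that order (R = Rz(yaw) Ry(pitch) Rx(roll)).
In Python, from cell import sensors, vision, env gives the robot as it stands.
- The arm moves only by the shell command python3 -m inch 'ROWS' [OPENING] [FORCE]. ROWS is a JSON object of lists of equal length, an entry for each row: "dp": the shift along the tool's x, y, z in m, a list of three; "turn": the turn about the tool's z in degrees. A call has 1 to 8 rows; each row shifts and turns the commanded pose from where the row before left it, along the tool's axes as they then stand; what a row does not reach is not made up. A row lasts 1/8 s, in which the tool goes at most 62.5 mm and 10.7 degrees, less where a joint would pass 70% of its speed; a pose out of reach is approached as far as the arm can. A call is refused whole if a number of a shift passes 0.0625 or a number of a turn 10.7, either way. A call with a gripper value outside its range is refused whole. OPENING is the closure, from -1 (fully open) to 1 (shut), set as the call begins (- or left out, the last holds). The fingers move at their own pace and stop on an object; FORCE is the grip in N (left out, the last holds). Time passes only in rows, so rows that do not move let the fingers close. It gives the time, the measured TCP pose, the force and the opening at its end, in the units of the state.
- sensors.get_obs(): the state, without advancing time (a new reading comes with each control period).
- vision.read_camera(name): name is "scene" or "top"; returns the picture (400x640x3 uint8, blue, green, red); there is no depth.
- vision.get_calibration(name): a dict with "K" (3x3 intrinsics, pixels), "pose" (4x4, takes a point from camera to world coordinates). Camera axes: x right, y down, z forward; pixel columns grow to the right and rows downward; lengths in m; the calibration is good to about 2 mm. A picture is of the moment at which its call begins. get_calibration takes no time and is no camera call.
- env.sign_off(): hands the job in, once; it reports no verdict.
The state is a dict: "time_s": time; "qpos": joint angles; "joint_velocities": joint speeds; "effort": joint torques, N m; "tool_pos": TCP position; "tool_rot": TCP orientation; "force": force on the tool from outside, world axes, zero at the start; "wrist_torque": the same for the moment, N m; "grip_width": finger opening in m.
Only numpy, scipy, OpenCV 4.12 (cv2) and the standard library are available. Lean on these libraries where they do the work, as an engineer would, in place of code of your own. Each camera call takes 0.05 s, during which the arm holds its last target.

## Working session

There is one attempt and no reset: what is moved stays moved. The work goes in short steps, Python scripts to look and compute and a shell command to move; the robot and the scene stay as the last step left them, time stands still between calls to the robot, and variables do not carry over. Pictures are saved under pics/ and viewed, and the job is handed in when it is done.

```bash
mkdir -p pics; ls; python3 - <<'E'
from cell import sensors, vision, env
import cv2
o=sensors.get_obs()
print(o)
for n in("scene","top"):
    cv2.imwrite(f"pics/{n}0.png",vision.read_camera(n))
    c=vision.get_calibration(n);print(n,c["K"],c["pose"])
E
```

```text
pics
{'time_s': 0.0, 'qpos': array([72.19709605, 18.44094371, -4.01532915, 83.17542442,  1.29555843,
       78.53922484, -3.26106926]), 'joint_velocities': array([ 0.01723461, -0.04322156, -0.06889934, -0.04059068,  0.06780869,
       -0.00547314,  0.0291846 ]), 'effort': array([ 4.98676254e-04, -4.91289675e+01, -4.03712187e-01, -3.12531531e+01,
       -6.38311403e-02,  4.38601209e-02,  1.63949699e-04]), 'tool_pos': array([ 0.20721055, -0.61550768,  0.22143554]), 'tool_rot': array([ 1.79993713e+02,  1.10320579e-01, -7.13884906e+01]), 'force': array([-0.10954162, -0.17083937,  0.10505392]), 'wrist_torque': array([-0.02359462, -0.0306603 ,  0.00623872]), 'grip_width': 0.08679310285976286}
scene [[406.03529179   0.         318.15701323]
 [  0.         406.03529179 199.49047308]
 [  0.           0.           1.        ]] [[-0.51753153  0.5965359  -0.61343788  1.05653328]
 [ 0.85559619  0.36980883 -0.3622107   0.21400255]
 [ 0.01078306 -0.71231057 -0.70178157  0.6809689 ]
 [ 0.          0.          0.          1.        ]]
top [[458.27985603   0.         319.15329982]
 [  0.         458.27985603 205.35654663]
 [  0.           0.           1.        ]] [[ 0.02215264 -0.98990629  0.13998143  0.36748397]
 [-0.99957681 -0.024571   -0.01557152 -0.09965321]
 [ 0.01885383 -0.13957724 -0.99003168  1.01420617]
 [ 0.          0.          0.          1.        ]]
```

View pics/scene0.png

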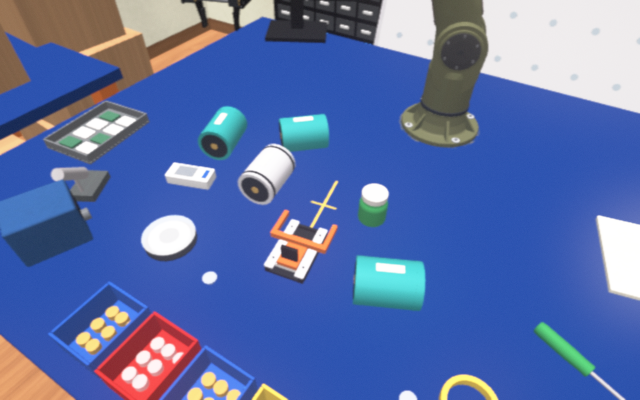

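View pics/top0.png

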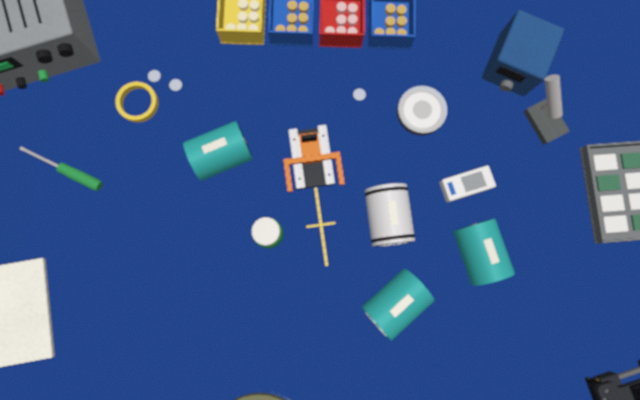

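The scene shows four cylinders: one aluminium/white with black bands, at scene (267,174) and top (390,214), and three turquoise ones at top (217,150), (485,252) and (398,303). The aluminium one fits the description. The green jar is at top (266,231), the slide at (314,158), and the ticks at about (321,225). I'll enlarge this area to confirm.

```bash
python3 - <<'E'
import cv2
a=cv2.imread("pics/top0.png")[110:280,240:430];cv2.imwrite("pics/c_top0.png",cv2.resize(a,None,fx=4,fy=3.5*4/3.5*0.875,interpolation=cv2.INTER_CUBIC)[:600] if 0 else cv2.resize(a,None,fx=3.5,fy=3.5,interpolation=cv2.INTER_CUBIC))
a=cv2.imread("pics/scene0.png")[130:290,230:400];cv2.imwrite("pics/c_sc0.png",cv2.resize(a,None,fx=3.5,fy=3.5,interpolation=cv2.INTER_CUBIC))
E
```

```text
(no output)
```

View pics/c_top0.png

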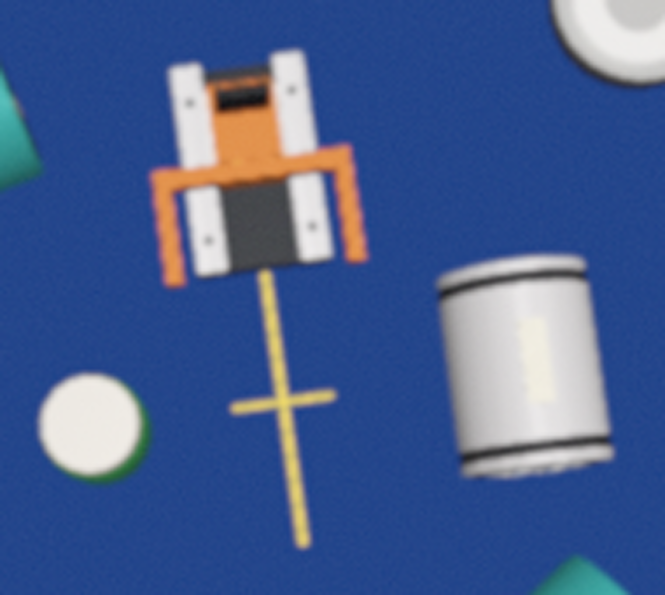

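View pics/c_sc0.png

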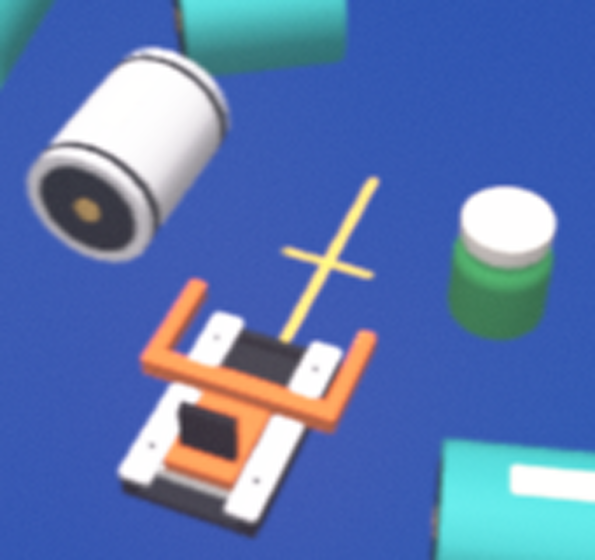

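The crops confirm it. The aluminium housing has black bands and spans crop px (440–610, 258–475). The yellow line runs (265,272)→(303,545) with its ticks at (284,402). The fork is pulled back with its fin at about (242,92). Next I'll turn these into positions.

```bash
cat > h.py <<'E'
from cell import vision
import numpy as np
C={n:vision.get_calibration(n) for n in("scene","top")}
def ray(n,p):
    K,T=C[n]["K"],np.array(C[n]["pose"])
    d=T[:3,:3]@np.linalg.inv(K)@np.array([p[0],p[1],1.]);return T[:3,3],d/np.linalg.norm(d)
def onz(n,p,z):
    o,d=ray(n,p);return o+d*(z-o[2])/d[2]
def tri(pt,ps):
    A=[];b=[]
    for n,p in(("top",pt),("scene",ps)):
        o,d=ray(n,p);M=np.eye(3)-np.outer(d,d);A.append(M);b.append(M@o)
    A=np.vstack(A);b=np.hstack(b);x=np.linalg.lstsq(A,b,rcond=None)[0];return x,np.linalg.norm(A@x-b)
def proj(n,X):
    T=np.array(C[n]["pose"]);p=C[n]["K"]@(T[:3,:3].T@(np.array(X)-T[:3,3]));return p[:2]/p[2]
ct=lambda x,y:((x+.5)/3.5-.5+240,(y+.5)/3.5-.5+110)
cs=lambda x,y:((x+.5)/3.5-.5+230,(y+.5)/3.5-.5+130)
E
cat > m.py <<'E'
from h import *
np.set_printoptions(precision=4,suppress=True)
for a,b in[((265,272),(287,340)),((303,545),(374,182)),((284,402),(330,262))]:
    print("line tri",*tri(ct(*a),cs(*b)),onz("top",ct(*a),0),onz("scene",cs(*b),0))
tri_t=onz("top",ct(265,272),0);e=onz("top",ct(303,545),0);M=onz("top",ct(284,402),0)
u=tri_t-e;print("len",np.linalg.norm(u));u/=np.linalg.norm(u);v=np.cross([0,0,1],u)
O=M+.136*u
print("dock yaw",np.degrees(np.arctan2(u[1],u[0])),"O",O,"M",M)
D=lambda X:np.array([(X-O)@u,(X-O)@v,X[2]])
# dock corners check
for p in[(198,276),(333,258),(170,66),(303,52)]:print("corner",D(onz("top",ct(*p),.02)))
print("fin tri",tri(ct(243,87),cs(209,419)),D(tri(ct(243,87),cs(209,419))[0]),D(onz("top",ct(243,87),.058)),D(onz("scene",cs(209,419),.058)))
# housing
def side(n,p,q):
    o,a=ray(n,p);_,b=ray(n,q);m=np.cross(a,b);return o,m/np.linalg.norm(m)
def axis(n,L,R):
    o,m1=side(n,*L);_,m2=side(n,*R)
    m=m1+m2 if m1@m2>0 else m1-m2
    m/=np.linalg.norm(m)
    return o,m,m1,m2
o,m,m1,m2=axis("top",(ct(440,285),ct(462,468)),(ct(585,262),ct(611,450)))
# intersect with z=.045
d=np.cross(m,[0,0,1]);d/=np.linalg.norm(d)
P=np.linalg.lstsq(np.vstack([m,[0,0,1],d]),np.array([m@o,.045,d@np.array([.5,-.2,.045])]),rcond=None)[0]
print("axis P",P,"dir",np.degrees(np.arctan2(d[1],d[0])),"radii",m1@(P-o),m2@(P-o))
F=onz("scene",cs(88,209),.045);print("face knob",F,D(F), "dist off axis",m@(F-o))
d=d*np.sign(d@u);Fp=P+d*((F-P)@d);H=Fp-d*.06;print("housing centre",H,D(H))
J=tri(ct(91,424),cs(508,216));print("jar lid",J,D(J[0]))
E
python3 m.py
```

```text
line tri [ 0.5492 -0.104   0.0066] 0.00337884605514808 [ 0.5515 -0.1062  0.    ] [ 0.5434 -0.1048  0.    ]
line tri [ 0.3782 -0.134  -0.0046] 0.00038942352559448136 [ 0.3783 -0.1341  0.    ] [ 0.3826 -0.1314  0.    ]
line tri [ 0.4676 -0.1191 -0.0016] 0.0017631199964096463 [ 0.468  -0.1202  0.    ] [ 0.4685 -0.1172  0.    ]
len 0.17547552634871405
dock yaw 9.143205269647149 O [ 0.6023 -0.0986  0.    ] M [ 0.468  -0.1202  0.    ]
corner [-0.0518  0.0434  0.02  ]
corner [-0.0517 -0.0425  0.02  ]
corner [0.086  0.0434 0.02  ]
corner [ 0.084  -0.0424  0.02  ]
fin tri (array([ 0.6569, -0.0879,  0.0528]), np.float64(0.002604886128360684)) [0.0556 0.0019 0.0528] [0.0547 0.0003 0.058 ] [0.0589 0.0056 0.058 ]
axis P [ 0.5081 -0.2628  0.045 ] dir 7.390855221598379 radii -0.044704337833370626 0.044704337833370314
face knob [ 0.5487 -0.2544  0.045 ] [-0.0777 -0.1453  0.045 ] dist off axis 0.003119112214078391
housing centre [ 0.4896 -0.2652  0.045 ] [-0.1377 -0.1466  0.045 ]
jar lid (array([ 0.4445, -0.006 ,  0.0789]), np.float64(0.0005132416427370174)) [-0.1411  0.1165  0.0789]
```

Measured so far:
- **Dock:** yaw 9.1°, origin (0.602, −0.099). The rail corners agree at ±43 mm.
- **Housing:** dock (−0.138, −0.147), 1.8° off parallel. Its radius measures 44.7 mm and it lies 147 mm off the line, both as described.
- **Fin:** dock x about 0.056, at a height of 53–58 mm.
- **Jar:** dock y +0.117.

I'll close the fingers and turn the tool so that tool x = dock x and tool y = −dock y.

```bash
python3 -m inch '{"dp":[[0,0,0],[0,0,0],[0,0,0],[0,0,0],[0,0,0],[0,0,0],[0,0,0],[0,0,0]],"turn":[-10.1,-10.1,-10.1,-10.1,-10.1,-10.1,-10.1,-9.8]}' 1 20
cat > w.py <<'E'
from cell import sensors
import numpy as np
o=sensors.get_obs();p=o["tool_pos"];a=np.radians(9.14)
u=np.array([np.cos(a),np.sin(a)]);v=np.array([-u[1],u[0]]);r=p[:2]-[.6023,-.0986]
print("t",o["time_s"],"dock",np.round([r@u,r@v,p[2]],4),"rot",np.round(o["tool_rot"],2),"F dock",np.round([o["force"][:2]@u,o["force"][:2]@v,o["force"][2]],2),"grip",round(o["grip_width"],4))
E
python3 w.py
```

```text
time_s: 1.1
tool_pos: [0.2072, -0.6157, 0.2219]
tool_rot: [-179.9, 0.0, 9.4]
force: [0.0, 0.2, -0.2]
grip_width: 0.015
t 1.1 dock [-0.4722 -0.4478  0.2219] rot [-1.7994e+02  1.0000e-02  9.4300e+00] F dock [ 0.05  0.18 -0.2 ] grip 0.015
```

```bash
python3 -m inch '{"dp":[[0.048,-0.031,0],[0.048,-0.031,0],[0.048,-0.031,0],[0.048,-0.031,0],[0.048,-0.032,0],[0.047,-0.032,0],[0.047,-0.032,0],[0,0,0]],"turn":[0,0,0,0,0,0,0,0.2]}'
python3 w.py
```

```text
time_s: 2.1
tool_pos: [0.5065, -0.3396, 0.2223]
tool_rot: [-179.8, -0.1, 9.5]
force: [-0.5, -0.7, 0.1]
grip_width: 0.0007
t 2.1 dock [-0.1329 -0.2227  0.2223] rot [-1.7984e+02 -1.3000e-01  9.4900e+00] F dock [-0.6  -0.61  0.12] grip 0.0007
```

```bash
python3 -m inch '{"dp":[[-0.005,0.006,0.045],[0,0,0.045],[0,0,0.045],[0,0,0.03],[0,0,0.02],[0,0,0]],"turn":[0,0,0,0,0,0]}'
python3 w.py; python3 - <<'E'
from cell import vision
import cv2
a=vision.read_camera("scene");b=vision.read_camera("top")
cv2.imwrite("pics/c_s1.png",cv2.resize(a[90:290,180:400],None,fx=3,fy=3,interpolation=cv2.INTER_CUBIC))
cv2.imwrite("pics/c_t1.png",cv2.resize(b[110:280,240:480],None,fx=3,fy=3,interpolation=cv2.INTER_CUBIC))
E
```

```text
time_s: 2.85
tool_pos: [0.4969, -0.3526, 0.0361]
tool_rot: [-179.9, 0.1, 8.9]
force: [0.3, 0.3, -0.2]
grip_width: 0.0006
t 2.85 dock [-0.1444 -0.234   0.0361] rot [-1.7988e+02  1.3000e-01  8.8700e+00] F dock [ 0.33  0.24 -0.19] grip 0.0006
```

View pics/c_s1.png

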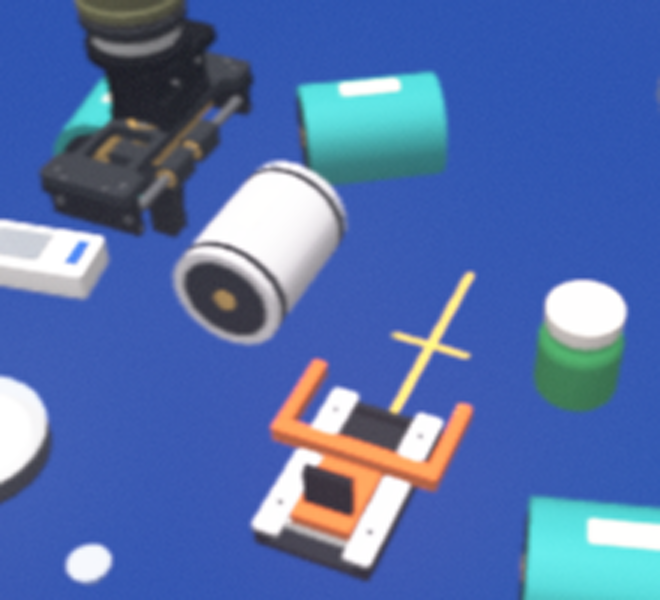

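View pics/c_t1.png

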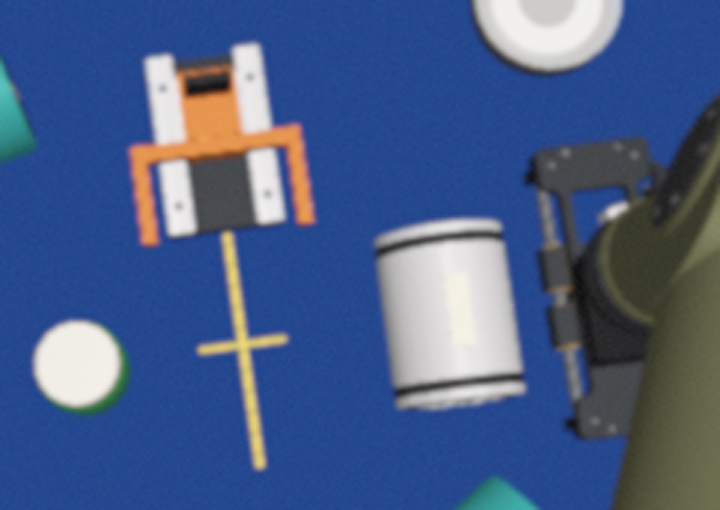

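The tool is in place. The closed finger stands beside the housing at scene crop (168,215), with its long body along the dock x axis. Next I make contact and push slowly.

```bash
python3 -m inch '{"dp":[[0.004,-0.006,0],[0,-0.006,0],[0,-0.005,0],[0,-0.004,0],[0,-0.003,0],[0,-0.003,0],[0,-0.003,0],[0,-0.003,0]],"turn":[0,0,0,0,0,0,0,0]}'
python3 w.py;python3 -m inch '{"dp":[[0,-0.003,0],[0,-0.003,0],[0,-0.003,0],[0,-0.003,0],[0,-0.003,0],[0,-0.003,0],[0,-0.003,0],[0,-0.003,0]],"turn":[0,0,0,0,0,0,0,0]}'
python3 w.py; python3 - <<'E'
from cell import vision
import cv2
b=vision.read_camera("top")
cv2.imwrite("pics/c_t2.png",cv2.resize(b[110:280,240:430],None,fx=3.5,fy=3.5,interpolation=cv2.INTER_CUBIC))
E
```

```text
time_s: 3.95
tool_pos: [0.4971, -0.3193, 0.0375]
tool_rot: [180.0, 0.0, 8.9]
force: [0.5, -1.1, 0.4]
grip_width: 0.0007
t 3.95 dock [-0.1389 -0.2012  0.0375] rot [180.     0.     8.91] F dock [ 0.35 -1.18  0.4 ] grip 0.0007
time_s: 4.95
tool_pos: [0.4934, -0.2955, 0.0375]
tool_rot: [180.0, 0.0, 8.9]
force: [0.1, 0.1, 0.3]
grip_width: 0.0004
t 4.95 dock [-0.1388 -0.1771  0.0375] rot [179.99   0.     8.91] F dock [0.15 0.03 0.28] grip 0.0004
```

View pics/c_t2.png

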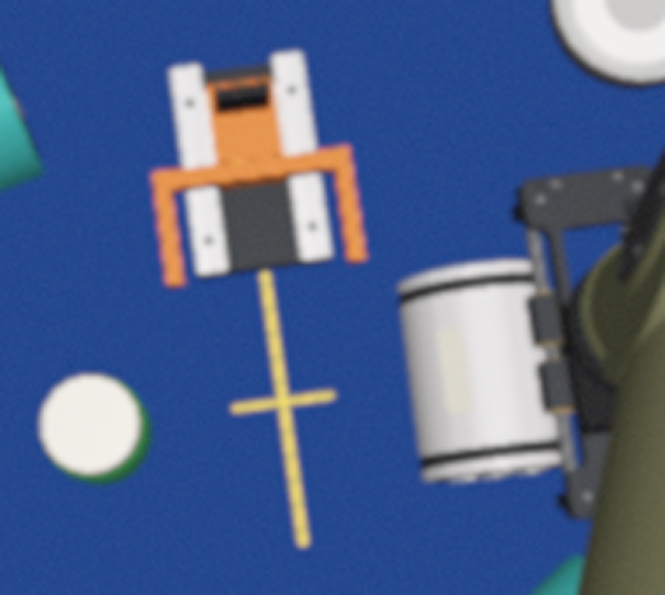

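The housing rolls: its label has turned and its left edge moved from crop x 440 to 400. I'll keep pushing.

```bash
python3 -m inch '{"dp":[[0,-0.003,0],[0,-0.003,0],[0,-0.003,0],[0,-0.003,0],[0,-0.003,0],[0,-0.003,0],[0,-0.003,0],[0,-0.003,0]],"turn":[0,0,0,0,0,0,0,0]}'
python3 -m inch '{"dp":[[0,-0.003,0],[0,-0.003,0],[0,-0.003,0],[0,-0.003,0],[0,-0.003,0],[0,-0.003,0],[0,-0.003,0],[0,-0.003,0]],"turn":[0,0,0,0,0,0,0,0]}'
python3 -m inch '{"dp":[[0,-0.003,0],[0,-0.003,0],[0,-0.003,0],[0,-0.002,0],[0,-0.002,0],[0,-0.002,0],[0,-0.002,0],[0,-0.001,0]],"turn":[0,0,0,0,0,0,0,0]}'
python3 w.py; python3 - <<'E'
from cell import vision
import cv2
b=vision.read_camera("top")
cv2.imwrite("pics/c_t3.png",cv2.resize(b[110:280,240:430],None,fx=3.5,fy=3.5,interpolation=cv2.INTER_CUBIC))
E
```

```text
time_s: 6.0
tool_pos: [0.4897, -0.2718, 0.0376]
tool_rot: [180.0, -0.0, 8.9]
force: [0.1, 0.2, 0.6]
grip_width: 0.0006
time_s: 7.0
tool_pos: [0.486, -0.2481, 0.0376]
tool_rot: [180.0, 0.0, 8.9]
force: [-0.2, 0.4, -0.3]
grip_width: 0.0005
time_s: 8.0
tool_pos: [0.4832, -0.2303, 0.0375]
tool_rot: [-180.0, 0.0, 8.9]
force: [0.4, -0.9, -0.2]
grip_width: 0.0004
t 8.0 dock [-0.1385 -0.1111  0.0375] rot [-180.      0.      8.92] F dock [ 0.27 -0.99 -0.24] grip 0.0004
```

View pics/c_t3.png

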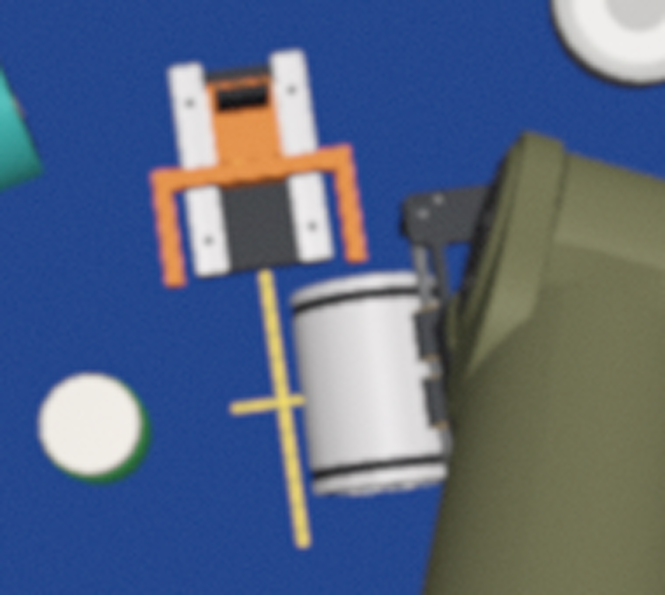

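The housing is close to the line, with its left edge from about (294,306) to (313,480). I'll compute the axis offset from that edge's tangent plane.

```bash
cat > e.py <<'E'
import sys
from h import *
a=np.radians(9.14);u=np.array([np.cos(a),np.sin(a),0]);v=np.array([-u[1],u[0],0]);O=np.array([.6023,-.0986,0])
def off(p,q,s=1):
    o,d1=ray("top",ct(*p));_,d2=ray("top",ct(*q));m=np.cross(d1,d2);m/=np.linalg.norm(m)
    m*=np.sign(m@v)
    out=[]
    for x in(-.076,-.136,-.196):
        # m.(O+x u+y v+.045z -o) = -s*.045 (left edge: axis on -v side)
        y=(-s*.0447-m@(O+x*u+np.array([0,0,.045])-o))/(m@v);out.append(round(y,4))
    return out,"deg",np.degrees((out[0]-out[2])/.12)
E
python3 - <<'E'
from e import *
print("initial check",off((440,285),(462,468)),off((585,262),(611,450),-1))
print("now",off((294,306),(313,480)))
E
```

```text
initial check ([np.float64(-0.1486), np.float64(-0.1466), np.float64(-0.1446)], 'deg', np.float64(-1.909859317102746)) ([np.float64(-0.1484), np.float64(-0.1467), np.float64(-0.145)], 'deg', np.float64(-1.6233804195373394))
now ([np.float64(-0.0575), np.float64(-0.0556), np.float64(-0.0538)], 'deg', np.float64(-1.7666198683200394))
```

```bash
python3 -m inch '{"dp":[[0,-0.003,0],[0,-0.003,0],[0,-0.003,0],[0,-0.003,0],[0,-0.003,0],[0,-0.003,0],[0,-0.003,0],[0,-0.003,0]],"turn":[0,0,0,0,0,0,0,0]}'
python3 -m inch '{"dp":[[0,-0.003,0],[0,-0.003,0],[0,-0.003,0],[0,-0.003,0],[0,-0.003,0],[0,-0.003,0],[0,-0.003,0],[0,-0.002,0]],"turn":[0,0,0,0,0,0,0,0]}'
python3 -m inch '{"dp":[[0,-0.002,0],[0,-0.001,0],[0,-0.001,0],[0,-0.001,0],[0,-0.0005,0],[0,0,0],[0,0,0],[0,0,0]],"turn":[0,0,0,0,0,0,0,0]}'
python3 w.py; python3 - <<'E'
from cell import vision
import cv2
b=vision.read_camera("top");c=vision.read_camera("scene")
cv2.imwrite("pics/c_t4.png",cv2.resize(b[110:280,240:430],None,fx=3.5,fy=3.5,interpolation=cv2.INTER_CUBIC))
cv2.imwrite("pics/c_s4.png",cv2.resize(c[130:290,230:400],None,fx=3.5,fy=3.5,interpolation=cv2.INTER_CUBIC))
E
```

```text
time_s: 9.05
tool_pos: [0.4795, -0.2066, 0.0375]
tool_rot: [180.0, 0.0, 8.9]
force: [0.3, -0.3, 0.7]
grip_width: 0.0006
time_s: 10.05
tool_pos: [0.4759, -0.1838, 0.0375]
tool_rot: [-180.0, 0.0, 8.9]
force: [-0.6, 0.5, -0.9]
grip_width: 0.0006
time_s: 11.05
tool_pos: [0.4751, -0.1787, 0.0375]
tool_rot: [180.0, 0.0, 8.9]
force: [0.1, -0.2, 0.4]
grip_width: 0.0005
t 11.05 dock [-0.1383 -0.0588  0.0375] rot [180.     0.     8.91] F dock [ 0.09 -0.18  0.37] grip 0.0005
```

View pics/c_t4.png

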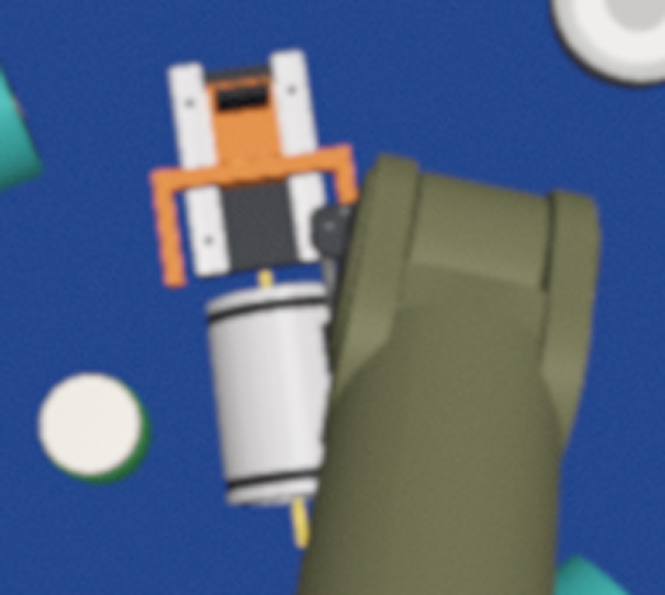

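View pics/c_s4.png

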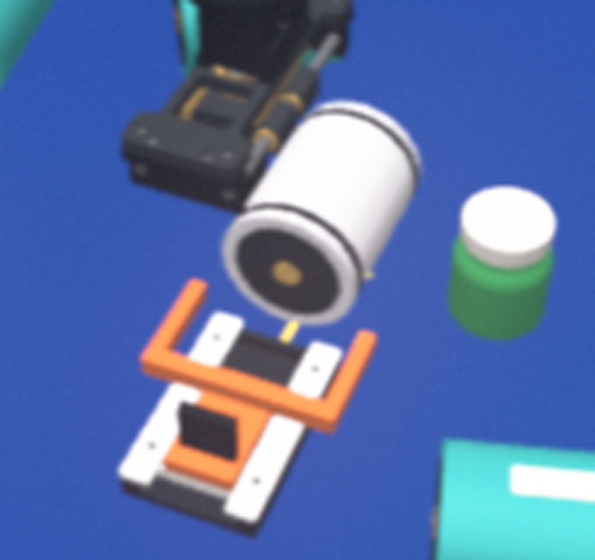

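```bash
python3 - <<'E'
from e import *
print("now",off((209,315),(228,493)))
F=onz("scene",cs(287,273),.045);print("knob dock",(F-O)@u,(F-O)@v)
E
```

```text
now ([np.float64(-0.0052), np.float64(-0.0036), np.float64(-0.002)], 'deg', np.float64(-1.5278874536821951))
knob dock -0.07383527271017132 -0.0029104286063131473
```

The housing is 3.6 mm short of centre, at x about −0.134. I'll nudge it 3.5 mm, then back away slowly and rise.

```bash
python3 -m inch '{"dp":[[0,-0.0015,0],[0,-0.001,0],[0,-0.0005,0],[0,-0.0005,0],[0,0,0],[0,0,0],[0,0,0]],"turn":[0,0,0,0,0,0,0]}'
python3 w.py
python3 -m inch '{"dp":[[0,0.003,0],[0,0.01,0],[0,0.03,0],[0,0.03,-0.03],[0,0,-0.04],[0,0,-0.04],[0.03,0.03,0],[0,0,0]],"turn":[0,0,0,0,0,0,0,0]}'
python3 w.py; python3 - <<'E'
from cell import vision
import cv2
b=vision.read_camera("top");c=vision.read_camera("scene")
cv2.imwrite("pics/c_t5.png",cv2.resize(b[110:280,240:430],None,fx=3.5,fy=3.5,interpolation=cv2.INTER_CUBIC))
cv2.imwrite("pics/c_s5.png",cv2.resize(c[130:290,230:400],None,fx=3.5,fy=3.5,interpolation=cv2.INTER_CUBIC))
E
```

```text
time_s: 12.02
tool_pos: [0.4746, -0.1752, 0.0375]
tool_rot: [180.0, 0.0, 8.9]
force: [0.2, -0.5, 0.2]
grip_width: 0.0006
t 12.025 dock [-0.1383 -0.0554  0.0375] rot [179.99   0.     8.91] F dock [ 0.16 -0.5   0.25] grip 0.0006
time_s: 13.02
tool_pos: [0.5214, -0.275, 0.1477]
tool_rot: [179.9, -0.1, 8.8]
force: [-0.6, -0.1, -1.0]
grip_width: 0.0008
t 13.025 dock [-0.1079 -0.1613  0.1477] rot [ 1.7995e+02 -9.0000e-02  8.7800e+00] F dock [-0.57 -0.01 -1.03] grip 0.0008
```

View pics/c_t5.png

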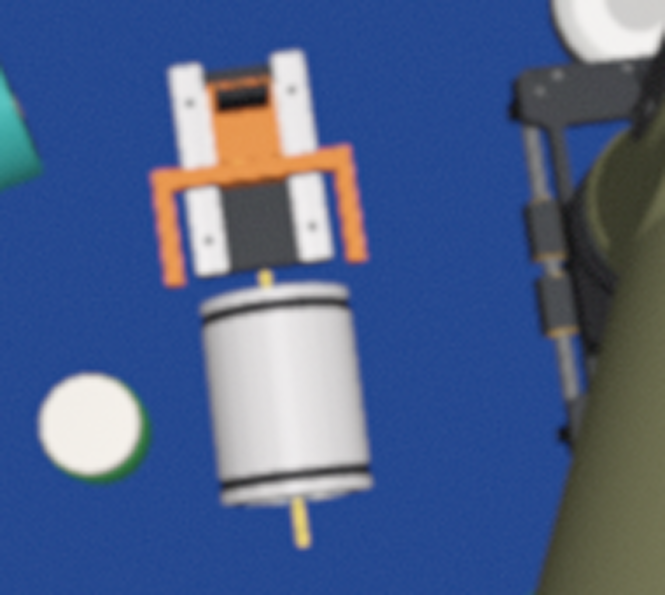

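View pics/c_s5.png

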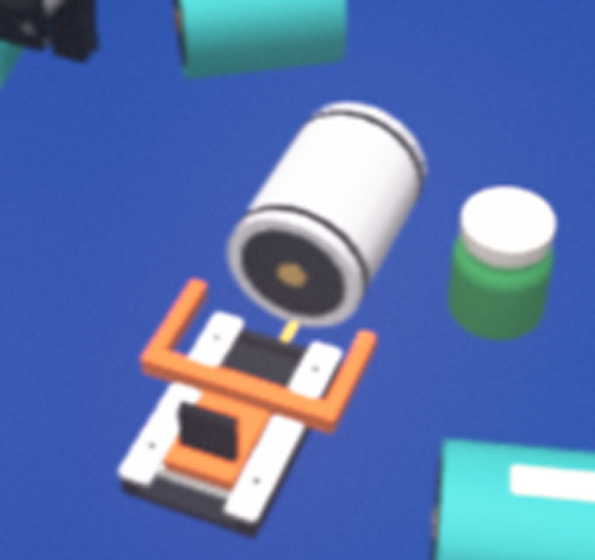

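```bash
python3 - <<'E'
from e import *
print("now",off((203,318),(221,495)),off((350,298),(371,480),-1))
F=onz("scene",cs(292,275),.045);print("knob dock",(F-O)@u,(F-O)@v)
E
```

```text
now ([np.float64(-0.0014), np.float64(0.0005), np.float64(0.0023)], 'deg', np.float64(-1.7666198683200383)) ([np.float64(-0.0026), np.float64(-0.0008), np.float64(0.001)], 'deg', np.float64(-1.7188733853924696))
knob dock -0.07342789772106752 0.0006407161660008051
```

The housing is centred to within 1 mm, tilted 1.8°, with its middle at x about −0.133. Now I go behind the fin.

```bash
python3 -m inch '{"dp":[[0.04,-0.03,0],[0.045,-0.036,0],[0.045,-0.036,0],[0.045,-0.036,0],[0.03,-0.023,0],[0,0,0],[0,0,0]],"turn":[0,0,0,0,0,0,0]}'
python3 w.py
```

```text
time_s: 14.0
tool_pos: [0.6966, -0.0824, 0.1469]
tool_rot: [180.0, 0.1, 8.9]
force: [0.2, -0.5, -0.8]
grip_width: 0.0001
t 14.0 dock [0.0957 0.001  0.1469] rot [1.7995e+02 1.1000e-01 8.9000e+00] F dock [ 0.16 -0.58 -0.76] grip 0.0001
```

```bash
python3 -m inch '{"dp":[[0,0,0.04],[0,0,0.04],[0,0,0.02],[0,0,0.011],[0,0,0],[0,0,0]],"turn":[0,0,0,0,0,0]}'
python3 w.py; python3 - <<'E'
from cell import vision
import cv2
c=vision.read_camera("scene")
cv2.imwrite("pics/c_s6.png",cv2.resize(c[130:290,230:400],None,fx=3.5,fy=3.5,interpolation=cv2.INTER_CUBIC))
E
```

```text
time_s: 14.75
tool_pos: [0.6988, -0.0815, 0.0382]
tool_rot: [180.0, -0.1, 8.9]
force: [-0.4, -0.4, -0.9]
grip_width: -0.0
t 14.75 dock [0.098  0.0016 0.0382] rot [ 1.7996e+02 -1.4000e-01  8.9100e+00] F dock [-0.41 -0.32 -0.86] grip -0.0
```

View pics/c_s6.png

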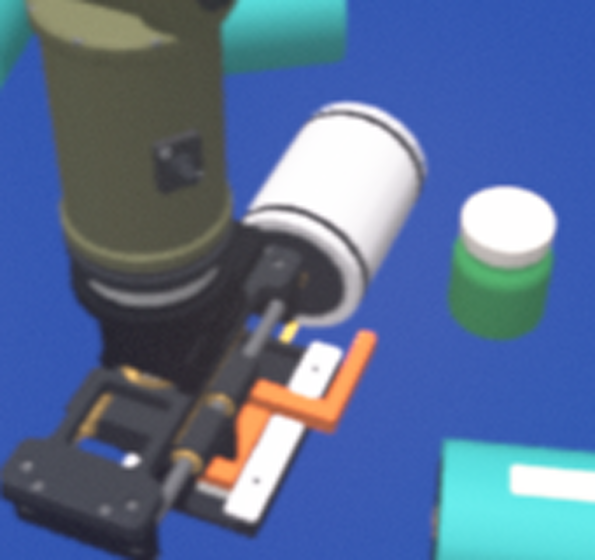

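The fingers are behind the fin and nothing has been disturbed. Now I push in −x.

```bash
python3 -m inch '{"dp":[[-0.006,0,0],[-0.006,0,0],[-0.006,0,0],[-0.005,0,0],[-0.005,0,0],[-0.005,0,0],[-0.005,0,0],[-0.005,0,0]],"turn":[0,0,0,0,0,0,0,0]}'
python3 w.py
python3 -m inch '{"dp":[[-0.005,0,0],[-0.005,0,0],[-0.005,0,0],[-0.004,0,0],[-0.003,0,0],[-0.002,0,0],[-0.001,0,0],[0,0,0]],"turn":[0,0,0,0,0,0,0,0]}'
python3 w.py
```

```text
time_s: 15.8
tool_pos: [0.6556, -0.0881, 0.037]
tool_rot: [180.0, -0.1, 8.9]
force: [2.1, -0.1, 1.8]
grip_width: 0.0005
t 15.8 dock [0.0543 0.0019 0.037 ] rot [ 1.7999e+02 -8.0000e-02  8.9100e+00] F dock [ 2.1  -0.39  1.77] grip 0.0005
time_s: 16.8
tool_pos: [0.6302, -0.0921, 0.0363]
tool_rot: [-180.0, 0.0, 8.9]
force: [1.8, -0.2, 2.7]
grip_width: 0.0008
t 16.8 dock [0.0286 0.002  0.0363] rot [-1.80e+02  4.00e-02  8.91e+00] F dock [ 1.74 -0.5   2.66] grip 0.0008
```

Force is about 2 N, matching the sliding friction, so I'll continue towards the stop in small steps.

```bash
python3 -m inch '{"dp":[[-0.002,0,0],[-0.002,0,0],[-0.002,0,0],[-0.001,0,0],[-0.001,0,0]],"turn":[0,0,0,0,0]}'
python3 w.py
python3 -m inch '{"dp":[[-0.001,0,0],[-0.001,0,0],[-0.001,0,0],[-0.001,0,0]],"turn":[0,0,0,0]}'
python3 w.py
```

```text
time_s: 17.42
tool_pos: [0.6227, -0.0932, 0.0364]
tool_rot: [-180.0, -0.0, 8.9]
force: [3.9, 0.5, 0.1]
grip_width: 0.0002
t 17.425 dock [0.021  0.0021 0.0364] rot [-1.80e+02 -1.00e-02  8.91e+00] F dock [ 3.89 -0.14  0.14] grip 0.0002
time_s: 17.92
tool_pos: [0.6187, -0.0939, 0.0365]
tool_rot: [180.0, 0.0, 8.9]
force: [3.7, 1.4, -1.0]
grip_width: 0.0003
t 17.925 dock [0.0169 0.0021 0.0365] rot [180.     0.     8.91] F dock [ 3.83  0.76 -0.95] grip 0.0003
```

```bash
python3 -m inch '{"dp":[[-0.001,0,0],[-0.001,0,0],[-0.001,0,0]],"turn":[0,0,0]}'
python3 w.py
python3 -m inch '{"dp":[[-0.001,0,0],[-0.001,0,0],[-0.001,0,0]],"turn":[0,0,0]}'
python3 w.py
```

```text
time_s: 18.3
tool_pos: [0.616, -0.0943, 0.0365]
tool_rot: [180.0, -0.0, 8.9]
force: [4.8, 1.2, -3.3]
grip_width: 0.0001
t 18.3 dock [0.0142 0.0021 0.0365] rot [ 1.80e+02 -5.00e-02  8.91e+00] F dock [ 4.88  0.38 -3.28] grip 0.0001
time_s: 18.68
tool_pos: [0.6159, -0.0942, 0.0369]
tool_rot: [180.0, -0.4, 8.9]
force: [12.5, 1.4, -7.4]
grip_width: 0.0004
t 18.675 dock [0.0141 0.0022 0.0369] rot [179.99  -0.4    8.94] F dock [12.54 -0.56 -7.36] grip 0.0004
```

Force is up to 12.5 N with the position unchanged, so the fork is against the stop. I'll hold briefly, back off, rise clear and look.

```bash
python3 -m inch '{"dp":[[-0.001,0,0],[0,0,0],[0.004,0,0],[0.01,0,0],[0.03,0,0],[0.03,0,0]],"turn":[0,0,0,0,0,0]}'
python3 -m inch '{"dp":[[0,0,-0.03],[0,0,-0.05],[0,0,-0.05],[0.03,0.06,-0.02],[0,0.06,0],[0,0.06,0],[0,0.06,0],[0,0,0]],"turn":[0,0,0,0,0,0,0,0]}'
python3 w.py; python3 - <<'E'
from cell import vision
import cv2
b=vision.read_camera("top");c=vision.read_camera("scene")
cv2.imwrite("pics/c_t7.png",cv2.resize(b[110:280,240:430],None,fx=3.5,fy=3.5,interpolation=cv2.INTER_CUBIC))
cv2.imwrite("pics/c_s7.png",cv2.resize(c[130:290,230:400],None,fx=3.5,fy=3.5,interpolation=cv2.INTER_CUBIC))
E
```

```text
time_s: 19.42
tool_pos: [0.6847, -0.0841, 0.0361]
tool_rot: [180.0, 0.2, 8.9]
force: [-0.7, -0.4, 0.3]
grip_width: 0.0006
time_s: 20.42
tool_pos: [0.7447, -0.3192, 0.1817]
tool_rot: [179.8, 0.3, 8.3]
force: [-0.4, 0.5, -0.8]
grip_width: 0.0003
t 20.425 dock [ 0.1055 -0.2404  0.1817] rot [179.82   0.33   8.31] F dock [-0.29  0.51 -0.81] grip 0.0003
```

View pics/c_t7.png

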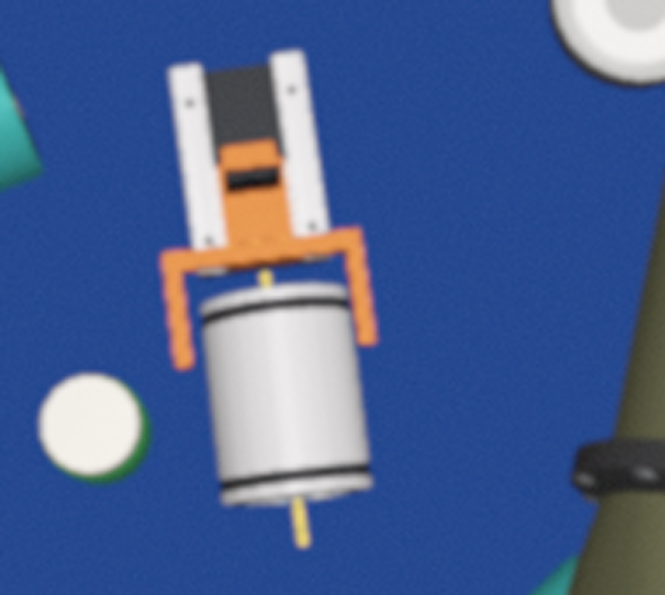

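View pics/c_s7.png

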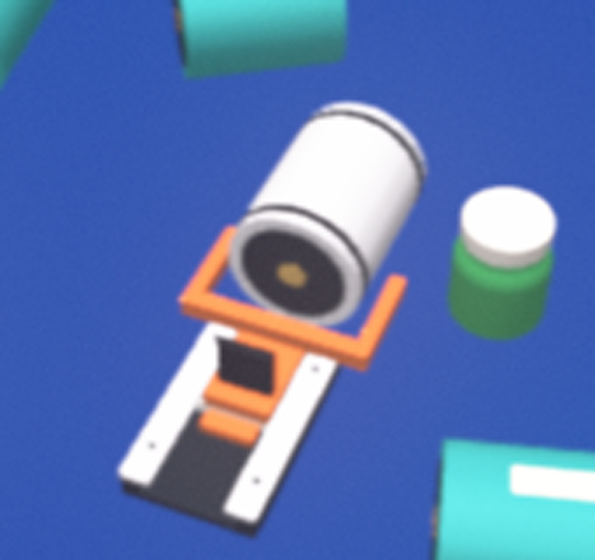

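The fork is forward with its prongs either side of the housing, and the orange catch block shows behind its plate at scene crop (230,424). The jar is at the same pixels as before. I'll check the fin's x and the catch height in numbers, with an enlarged crop of the catch.

```bash
python3 - <<'E'
from e import *
from cell import vision
import cv2
for n,p in(("top",ct(252,174)),("scene",cs(245,352))):
    F=onz(n,p,.058);print("fin",n,(F-O)@u,(F-O)@v)
X,r=tri(ct(252,174),cs(245,352));print("tri",(X-O)@u,(X-O)@v,X[2],r)
print("housing",off((203,318),(221,495)),off((350,298),(371,480),-1))
c=np.mean([vision.read_camera("scene").astype(float) for _ in range(6)],0).astype(np.uint8)
b=np.mean([vision.read_camera("top").astype(float) for _ in range(6)],0).astype(np.uint8)
s=cv2.resize(c[220:285,260:330],None,fx=8,fy=8,interpolation=cv2.INTER_CUBIC);cv2.imwrite("pics/catch_s.png",s)
t=cv2.resize(b[125:195,285:345],None,fx=8,fy=8,interpolation=cv2.INTER_CUBIC);cv2.imwrite("pics/catch_t.png",t)
# predicted catch corners: top at z=.013 (up) vs .006 (down)
for z in(.013,.006):
  for x,y in((.030,.017),(.030,-.017),(.018,-.017),(.018,.017)):
    P=O+x*u+y*v+np.array([0,0,z]);q=proj("scene",P);w=proj("top",P);print(z,x,y,np.round((q-[260,220])*8),np.round((w-[285,125])*8))
for x in(0.004,):
  for y in(.018,-.018):
    q=proj("scene",O+x*u+y*v+np.array([0,0,.058]));print("fin back top",np.round((q-[260,220])*8))
E
```

```text
fin top -0.0004106171665017142 0.0022492112670829596
fin scene 0.0062258305453796285 0.004173745163673224
tri 0.0011708211980167014 0.0019127767027346811 0.05163076876263256 0.00016380421953771906
housing ([np.float64(-0.0014), np.float64(0.0005), np.float64(0.0023)], 'deg', np.float64(-1.7666198683200383)) ([np.float64(-0.0026), np.float64(-0.0008), np.float64(0.001)], 'deg', np.float64(-1.7188733853924696))
0.013 0.03 0.017 [329. 276.] [146. 215.]
0.013 0.03 -0.017 [209. 236.] [266. 199.]
0.013 0.018 -0.017 [229. 203.] [272. 241.]
0.013 0.018 0.017 [348. 242.] [152. 256.]
0.006 0.03 0.017 [330. 293.] [146. 221.]
0.006 0.03 -0.017 [211. 253.] [266. 206.]
0.006 0.018 -0.017 [230. 219.] [271. 247.]
0.006 0.018 0.017 [348. 258.] [152. 262.]
fin back top [371.  91.]
fin back top [241.  51.]
```

View pics/catch_s.png

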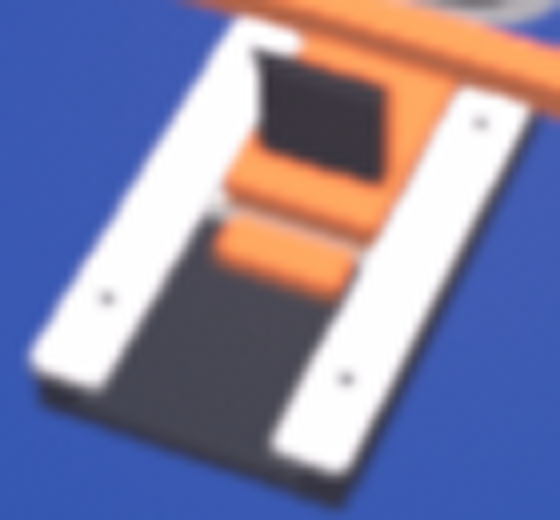

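View pics/catch_t.png

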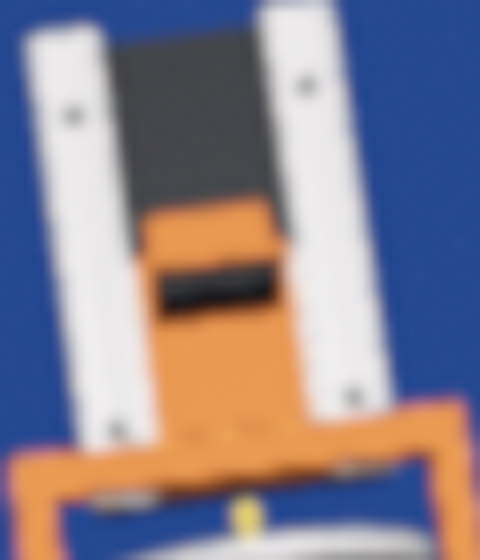

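The catch shows a raised front face at (213–330, 250–300), about 17 px or 7 mm above the dark floor, so it is up behind the plate. The fin measures x ≈ 0 in the top view and 0.001 triangulated. The scene view alone reads 6 mm, but that view read 4 mm high for the fin at the start too. The housing is unmoved and the arm is clear, so I'm handing in.

```bash
python3 -c "
from cell import env;print(env.sign_off())"; python3 w.py
```

```text
the job is handed in; nothing more can be done
None
the job is handed in; nothing more can be done
```

The housing lies over the mark line and the fork is home with the catch up behind it. I handed the job in at about 21 s. Sign-off gives no verdict, so this rests on my own last checks.

I rolled the aluminium housing about 147 mm onto the line by pushing its side slowly with the closed fingers. I then pushed the fork by its fin until it met the stop, where the force rose from about 4 N to 12.5 N with no further movement.

| Check | Last reading | Limit |
|---|---|---|
| Housing off the line | within 1 mm | 10 mm |
| Housing angle to the line | 1.8° | 8° |
| Housing middle, dock x | about −0.133 m (measured before the fork push) | −0.165 to −0.110 m |
| Fin, dock x | −0.4 mm (top view), +1.2 mm (triangulated) | 4 mm |
| Catch | front face stands about 7 mm above the slide floor, so it is up | pressed less than 2 mm |
| Jar | same place in the pictures | 15 mm |

One check disagreed: the scene camera alone put the fin at +6 mm. It already read about 4 mm more than the top view at the start, so I put that down to calibration and trusted the top view and the stop.

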